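# Break down a shaft stack into its parts saucers

## Task

The nut, bearing and two gears off a gearbox shaft stand in one stack on the bench. Working down from the top, lift them off one at a time and set each flat inside the saucer made for its size: nut in the smallest, bearing in the next larger, smaller gear in the next, larger gear in the largest. Never tip a part over, and leave the link bar and the calliper where they lie.

Things in the scene. Friction and masses are not known exactly. Their poses are not given: they have to be found in the camera images.
- slotted_nut: Topmost part of the stack: dark steel round lock nut with six slots in its rim, 36 mm across, 24 mm high, about 0.12 kg. Loose, stands upright, origin at the centre of its underside, z up; grip it round the outside (the hole through its middle, under 20 mm, is too small for fingers).
- bearing: Second part of the stack, under the nut: smooth-rimmed steel ball bearing, 46 mm across, 24 mm high, about 0.18 kg. Loose, stands upright, origin at the centre of its underside, z up; grip it round the outside (the hole through its middle, under 20 mm, is too small for fingers).
- gear_small: Third part of the stack, under the bearing: the smaller toothed steel gear, 56 mm over the teeth, 26 mm high, about 0.32 kg. Loose, stands upright, origin at the centre of its underside, z up; grip it round the outside (the hole through its middle, under 20 mm, is too small for fingers).
- gear_large: Lowest part of the stack, standing on the bench: the larger toothed steel gear, 66 mm over the teeth, 26 mm high, about 0.45 kg. Loose, stands upright, origin at the centre of its underside, z up; grip it round the outside (the hole through its middle, under 20 mm, is too small for fingers).
- saucer_a: The smallest of four round grey plastic parts saucers, fixed to the bench: 52 mm across inside, 58 mm outside, flat floor 4 mm above the bench, lip 8 mm above the bench (the inside is 16 mm wider than its part). Origin at the centre of its underside, on the bench, z up.
- saucer_b: The second smallest of four round grey plastic parts saucers, fixed to the bench: 62 mm across inside, 68 mm outside, flat floor 4 mm above the bench, lip 8 mm above the bench (the inside is 16 mm wider than its part). Origin at the centre of its underside, on the bench, z up.
- saucer_c: The second largest of four round grey plastic parts saucers, fixed to the bench: 72 mm across inside, 78 mm outside, flat floor 4 mm above the bench, lip 8 mm above the bench (the inside is 16 mm wider than its part). Origin at the centre of its underside, on the bench, z up.
- saucer_d: The largest of four round grey plastic parts saucers, fixed to the bench: 82 mm across inside, 88 mm outside, flat floor 4 mm above the bench, lip 8 mm above the bench (the inside is 16 mm wider than its part). Origin at the centre of its underside, on the bench, z up.
- link_arm: Bystander: slim dark steel link bar lying flat, 130 mm long, 13 mm wide, 6 mm high, loose; its length is its own y axis. Origin at the centre of its underside. Leave it alone.
- calliper: Bystander: grey steel vernier calliper lying flat, 200 mm long, 69 mm wide over the jaws, 8 mm high, loose; its length is its own y axis. Origin at the centre of its underside. Leave it alone.
Not all that is in view belongs to the job. Leave any blue or purple look-alike of the gear_small alone.

How it is judged:
By the outcome, as a careful person would: the job done as asked, in the order asked, and still so for the second after the job is handed in, with the robot touching nothing.
It also fails if it takes over 102 s, if anything falls off the work surface, if the arm or the gripper's body presses on something with over 40 N, if the wrist force passes 120 N, or if a joint passes its speed limit or range.

## Robot

A 6-joint arm with a two-finger parallel gripper is mounted at the origin on a cart in front of the work surface, level with it; the furniture and walls round the work are solid. World frame = base frame: x ahead of the robot, y to its left, z up, the work surface at z = 0. Lengths are in m, angles in rad, forces in N, time in s.
With the tool pointing down it reaches from about 0.35 to 0.975 m from the base axis. Payload 4.9 kg.
Tool frame: the origin (TCP) lies between the finger pads; the fingertips stand 14 mm ahead of it and the grasp point (between the pads) lies 5 mm behind it (manip.tcp_to_tips is the distance from the TCP to the fingertips, in m); z points along the fingers, y is the line along which they close (so a half turn about z gives the same grasp; the last joint's range is limited). The gripper opens to 85 mm and grips with 20 to 120 N. Pads are 22 mm wide; open, the fingers measure 114 mm over their backs; the gripper's body (76 mm by 85 mm) begins 54 mm behind the grasp point. The pads swing forward as they close: fully open they stand 13 mm farther back than shut.
Start: joints at [1.194, 0.053, 1.613, -0, 1.476, -0.119], TCP at [0.159, 0.604, 0.245] pointing down, gripper open.
Joint ranges: [-3.01, 3.01], [-1.01, 2.22], [0.06, 2.58], [-1.02, 4.17], [0.09, 2.62], [-3.14, 3.14]. Speed limits (rad/s): [2.57, 2.57, 3.14, 3.14, 3.14, 3.14].

## Interface

Orientations are given as a unit quaternion [w, x, y, z].
In Python, from plant import manip gives the robot as it stands.
- The arm moves only by the tool servo_tool, never from a script. Its argument "moves" is a list that holds one entry, the list of rows, each a list of 7 numbers: the shift along the tool's x, y, z in mm, then the turn, a rotation vector about the tool's x, y, z in degrees, then the finger opening in mm, from 0 to 85.4. In form: [[[x, y, z, ax, ay, az, fingers], ...]]. A call has 1 to 12 rows; each row shifts and turns the commanded pose from where the row before left it, along the tool's axes as they then stand; what a row does not reach is not made up. A row lasts 1/8 s, in which the tool goes at most 62.5 mm and 10.7 degrees, less where a joint would pass 70% of its speed; a pose out of reach is approached as far as the arm can. A call with a gripper value outside its range is refused whole. The fingers move at their own pace and stop on an object; the grip force is fixed at half the most. Time passes only in rows, so rows that do not move let the fingers close. It gives the time, the measured TCP pose, the force, the opening and the grip force at its end, in the units of the state.
- manip.state(): the state, without advancing time (a new reading comes with each control period).
- manip.grab_frame(name): name is "side" or "top"; returns a dict with "image" (384x512x3 uint8, blue, green, red), "mtx" (3x3 intrinsics, pixels), "eye" and "rotation" of the camera in the world. Camera axes: x right, y down, z forward; pixel columns grow to the right and rows downward; lengths in m; the calibration is good to about 2 mm. A picture is of the moment at which its call begins. There is no depth.
- manip.job_done(): hands the job in; it is judged then, once.
The state is a dict: "time": time; "joint_pos": joint angles; "joint_vel": joint speeds; "joint_efforts": joint torques, N m; "tool_pos": TCP position; "tool_rot": TCP orientation; "contact_force": force on the tool from outside, world axes, zero at the start; "ft_torque": the same for the moment, N m; "gripper_width": opening from 0.0 (shut) to 1.0 (fully open); "grasp_force": force on a finger pad.
Only numpy, scipy, OpenCV 4.12 (cv2) and the standard library are available. Lean on these libraries where they do the work, as an engineer would, in place of code of your own. Each camera call takes 0.05 s, during which the arm holds its last target. There are 200 camera calls.

## Working session

There is one attempt and no reset: what is moved stays moved. The work goes in short steps, Python scripts to look and compute and a tool call to move; the robot and the scene stay as the last step left them, time stands still between calls to the robot, and variables do not carry over. Pictures are saved under pics/ and viewed, at most 14 in all, crops included, and the job is handed in when it is done.

Besides the shell and the picture viewer there is one more tool, called by a JSON object that holds its "api" and its "payload". servo_tool: Moves the arm, as the interface text tells. Its arguments: {"type":"object","properties":{"moves":{"type":"array"}},"required":["moves"]}

```bash
ls; mkdir -p pics; cat > h.py <<'E'
import numpy as np, cv2
from plant import manip
def grab(n,f):
    d=manip.grab_frame(n); cv2.imwrite('pics/'+f,d['image']); np.savez('pics/'+f+'.npz',mtx=d['mtx'],eye=d['eye'],R=d['rotation']); return d
def ray(f,u,v,z):
    d=np.load('pics/'+f+'.npz'); r=d['R']@np.linalg.inv(d['mtx'])@[u,v,1]; e=d['eye']; return e+r*(z-e[2])/r[2]
def proj(f,p):
    d=np.load('pics/'+f+'.npz'); q=d['mtx']@d['R'].T@(np.array(p)-d['eye']); return q[:2]/q[2]
E
python3 - <<'E'
from h import *
for n in('top','side'):
    d=grab(n,n+'0.png'); print(d['eye'],d['rotation'],d['mtx'])
print(manip.state())
E
```

```text
pics
[0.35012919 0.19675578 0.93119442] [-0.07149966  0.70558024 -0.70264429  0.05775233] [[420.19010513   0.         260.57372213]
 [  0.         420.19010513 197.23470679]
 [  0.           0.           1.        ]]
[ 0.04929482 -0.67644039  0.65169289] [-0.48655064  0.84134894 -0.20079163  0.12281347] [[492.94183893   0.         259.03248396]
 [  0.         492.94183893 196.12233209]
 [  0.           0.           1.        ]]
{'time': 0.1, 'joint_pos': array([ 1.19398384e+00,  5.32961243e-02,  1.61413724e+00,  1.37063104e-05,
        1.47601039e+00, -1.19006780e-01]), 'joint_vel': array([-1.45285344e-03,  4.18903673e-04, -3.43613118e-03, -1.42586469e-04,
        3.96827274e-03,  7.23644003e-05]), 'joint_efforts': array([ 2.96906355e-04, -3.94904208e+01, -3.71362460e+01, -1.42999443e-04,
        3.89063323e-03, -4.24217035e-06]), 'tool_pos': array([0.15915272, 0.6038468 , 0.24419428]), 'tool_rot': array([-2.33723823e-04,  1.28546772e-01,  9.91703015e-01, -8.95583426e-04]), 'contact_force': array([-0.1260971 , -0.17728895, -0.05803798]), 'ft_torque': array([-0.01412273, -0.00559339, -0.03640549]), 'grasp_force': 0.0, 'gripper_width': 0.9982896110499295}
```

```bash
python3 - <<'E'
s=open('h.py').read()
s=s.replace("R=d['rotation'])","R=Rotation.from_quat(np.roll(d['rotation'],-1)).as_matrix())").replace("import numpy as np, cv2","import numpy as np, cv2\nfrom scipy.spatial.transform import Rotation")
open('h.py','w').write(s)
E
python3 - <<'E'
from h import *
for n in('top','side'):
    grab(n,n+'1.png'); d=np.load(f'pics/{n}1.png.npz'); print(d['R'].round(3))
    im=cv2.imread(f'pics/{n}1.png'); cv2.imwrite(f'pics/{n}1b.png',cv2.resize(im,(800,600),interpolation=cv2.INTER_CUBIC))
print(proj('top1.png',[.159,.604,.244]),proj('side1.png',[.159,.604,.244]))
E
```

```text
[[ 0.006 -0.983  0.182]
 [-1.    -0.002  0.02 ]
 [-0.019 -0.182 -0.983]]
[[ 0.889 -0.218  0.402]
 [-0.457 -0.446  0.769]
 [ 0.011 -0.868 -0.496]]
[  4.60929546 399.33930591] [61.84091821 99.66089709]
```

View pics/top1b.png

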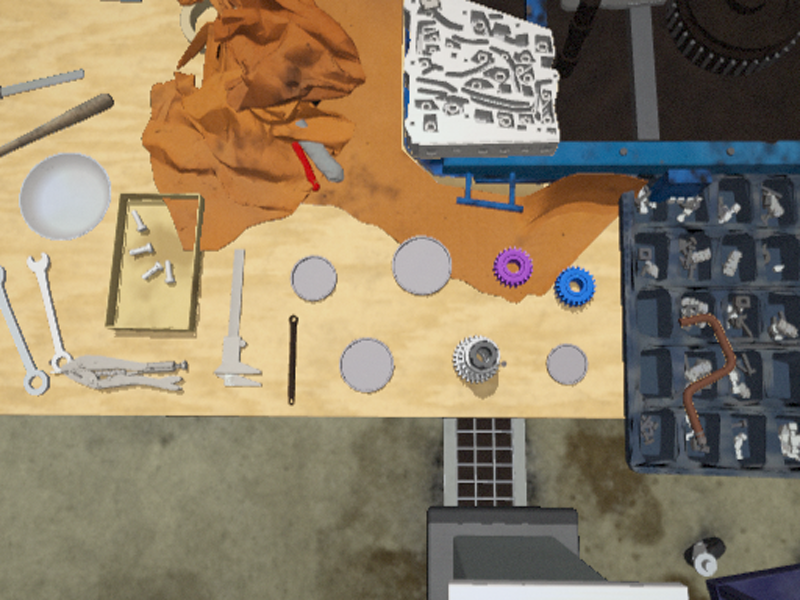

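View pics/side1b.png

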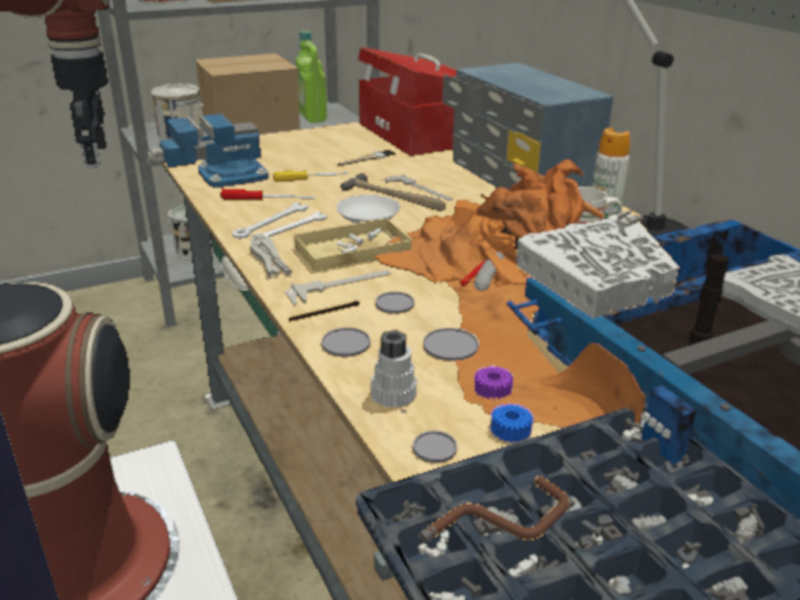

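```bash
python3 - <<'E'
from h import *
T=cv2.imread('pics/top1.png');S=cv2.imread('pics/side1.png')
k=.64
for f,I,L in(('top1.png',T,[(314,278),(422,266),(367,365),(567,364)]),('side1.png',S,[(394,302),(451,344),(346,342),(435,446)])):
  for u,v in L:
    u,v=int(u*k),int(v*k); m=np.zeros((386,514),np.uint8)
    cv2.floodFill(I.copy(),m,(u,v),255,(14,)*3,(14,)*3,4|cv2.FLOODFILL_MASK_ONLY|cv2.FLOODFILL_FIXED_RANGE|(255<<8))
    c=max(cv2.findContours(m[1:-1,1:-1],cv2.RETR_EXTERNAL,cv2.CHAIN_APPROX_NONE)[0],key=len)[:,0]
    P=np.array([ray(f,a,b,.006)[:2] for a,b in c]).astype(np.float32)
    print(f,(u,v),P.min(0),P.max(0),(P.min(0)+P.max(0))/2,np.ptp(P,axis=0))
a=cv2.resize(T[200:256,276:340],(0,0),fx=7,fy=7,interpolation=cv2.INTER_CUBIC)
b=cv2.resize(S[204:268,225:275],(0,0),fx=7,fy=7,interpolation=cv2.INTER_CUBIC)
o=np.zeros((448,800,3),np.uint8);o[:392,:448]=a;o[:448,450:800]=b
cv2.imwrite('pics/c1.png',o)
E
```

```text
top1.png (200, 177) [0.5353238  0.32098222] [0.5957451 0.3803711] [0.5655345  0.35067666] [0.06042129 0.05938888]
top1.png (270, 170) [0.54712504 0.15354224] [0.62415063 0.23503813] [0.5856378  0.19429019] [0.07702559 0.0814959 ]
top1.png (234, 233) [0.40364116 0.23595767] [0.47434804 0.30687279] [0.4389946  0.27141523] [0.07070687 0.07091512]
top1.png (362, 232) [ 0.41584724 -0.03219789] [0.4664015  0.01646976] [ 0.44112438 -0.00786406] [0.05055425 0.04866765]
side1.png (252, 193) [0.53677154 0.3226302 ] [0.58985394 0.37325937] [0.56331277 0.3479448 ] [0.05308241 0.05062917]
side1.png (288, 220) [0.54493636 0.15391561] [0.6203754 0.2282802] [0.5826559  0.19109792] [0.07543904 0.07436459]
side1.png (221, 218) [0.40493384 0.23844253] [0.47208554 0.3006988 ] [0.4385097  0.26957065] [0.0671517  0.06225626]
side1.png (278, 285) [ 0.4176379  -0.03579431] [0.46343306 0.01084177] [ 0.4405355  -0.01247627] [0.04579514 0.04663607]
```

View pics/c1.png

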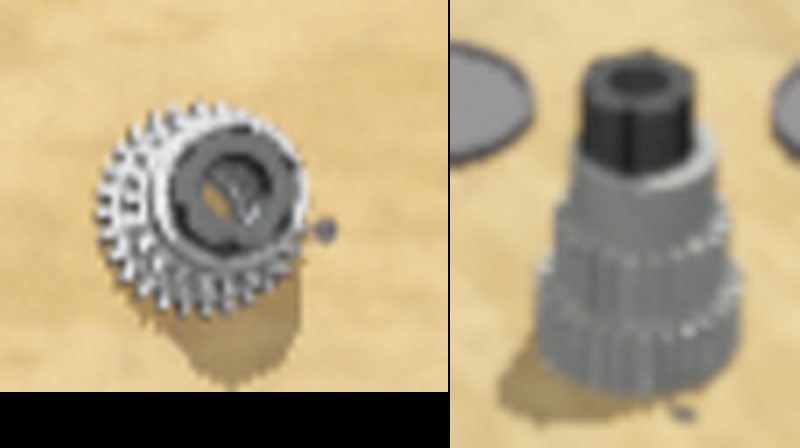

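```bash
python3 - <<'E'
from h import *
print(manip.tcp_to_tips if not callable(manip.tcp_to_tips) else manip.tcp_to_tips(), [a for a in dir(manip) if a[0]!='_'])
print('nut',ray('top1.png',276+234/7-.5,200+190/7-.5,.1),ray('side1.png',225+188/7-.5,204+80/7-.5,.1))
print('big left',ray('top1.png',276+97/7-.5,200+215/7,.026),'big near',ray('top1.png',276+205/7,200+315/7-.5,.026))
# predicted outlines for coaxial stack
c=np.array([.44,.115])
def circ(f,c,r,z):
    t=np.linspace(0,2*np.pi,90);return np.array([proj(f,[c[0]+r*np.cos(a),c[1]+r*np.sin(a),z]) for a in t])
np.set_printoptions(precision=1,suppress=True)
c=ray('top1.png',276+234/7-.5,200+190/7-.5,.1)[:2]
for r,z in((.018,.1),(.023,.076),(.028,.052),(.033,.026),(.033,0)):
    for f,o,s in(('top1.png',(276,200),0),('side1.png',(225,204),450)):
        q=(circ(f,c,r,z)-o+.5)*7;q[:,0]+=s;print(r,z,f[:4],q.min(0),q.max(0))
E
```

```text
0.014 ['IKError', 'grab_frame', 'job_done', 'state', 'tcp_to_tips']
nut [0.44493726 0.1172351  0.1       ] [0.44496745 0.11465776 0.1       ]
big left [0.44440374 0.15241046 0.026     ] big near [0.41493927 0.11851978 0.026     ]
0.018 0.1 top1 [170.3 126.9] [297.7 253.5]
0.018 0.1 side [574.6  45. ] [693.6 107.9]
0.023 0.076 top1 [147.1 121. ] [305.4 278.4]
0.023 0.076 side [558.6 102.4] [709.1 184.4]
0.028 0.052 top1 [125.2 115.4] [312.7 302. ]
0.028 0.052 side [543.1 158.1] [724.2 259.8]
0.033 0.026 top1 [104.1 111. ] [318.8 324.8]
0.033 0.026 side [527.9 217.4] [738.8 339.5]
0.033 0 top1 [ 99.9 122.4] [308.7 330.5]
0.033 0 side [528.9 283.7] [737.3 407.9]
```

```bash
cat >> h.py <<'E'
def to(*P):
    s=manip.state(); R=Rotation.from_quat(np.roll(s['tool_rot'],-1)).as_matrix(); p=s['tool_pos']
    for q in P:
        q=np.array(q); d=R.T@(q-p)*1000; print('to',q,'tool mm',d.round(1),'rows',np.ceil(np.linalg.norm(d)/62.5)); p=q
    print('t',s['time'],'pos',s['tool_pos'].round(4),'rot',s['tool_rot'].round(4),'w',round(s['gripper_width']*85.4,1),'gf',s['grasp_force'],'F',s['contact_force'].round(1))
E
python3 -c "
from h import *
to([.4455,.1165,.235],[.4455,.1165,.096],[.4455,.1165,.2],[.441,-.0095,.2],[.441,-.0095,.024])"
```

```text
to [0.4455 0.1165 0.235 ] tool mm [-401.1 -398.4    9.9] rows 10.0
to [0.4455 0.1165 0.096 ] tool mm [ -0.    0.2 139. ] rows 3.0
to [0.4455 0.1165 0.2   ] tool mm [ 0.00e+00 -1.00e-01 -1.04e+02] rows 2.0
to [ 0.441  -0.0095  0.2   ] tool mm [-2.78e+01 -1.23e+02  1.00e-01] rows 3.0
to [ 0.441  -0.0095  0.024 ] tool mm [ -0.    0.2 176. ] rows 3.0
t 0.2 pos [0.1592 0.604  0.2445] rot [-2.000e-04  1.285e-01  9.917e-01 -6.000e-04] w 85.3 gf 0.0 F [-0.3  0.9 -0.8]
```

{"api": "servo_tool", "payload": {"moves": [[[-33.4, -33.2, 0.8, 0, 0, 0, 60], [-33.4, -33.2, 0.8, 0, 0, 0, 60], [-33.4, -33.2, 0.8, 0, 0, 0, 60], [-33.4, -33.2, 0.8, 0, 0, 0, 60], [-33.4, -33.2, 0.8, 0, 0, 0, 60], [-33.4, -33.2, 0.8, 0, 0, 0, 60], [-33.4, -33.2, 0.8, 0, 0, 0, 60], [-33.4, -33.2, 0.8, 0, 0, 0, 60], [-33.4, -33.2, 0.8, 0, 0, 0, 60], [-33.4, -33.2, 0.8, 0, 0, 0, 60], [-33.4, -33.2, 0.8, 0, 0, 0, 60], [-33.4, -33.2, 0.8, 0, 0, 0, 60]]]}}

```text
time: 1.7
tool_pos: [0.4458, 0.1155, 0.2357]
tool_rot: [0.0, 0.129, 0.992, 0.0]
contact_force: [0.3, 1.3, 0.3]
gripper_width: 0.704
grasp_force: 0.0
```

```bash
python3 -c "
from h import *
to([.4455,.1165,.12],[.4455,.1165,.096])"
```

```text
to [0.4455 0.1165 0.12  ] tool mm [  0.6   0.9 115.7] rows 2.0
to [0.4455 0.1165 0.096 ] tool mm [ 0. -0. 24.] rows 1.0
t 1.7 pos [0.4458 0.1155 0.2357] rot [2.000e-04 1.286e-01 9.917e-01 1.000e-04] w 60.1 gf 0.0 F [0.3 1.3 0.3]
```

{"api": "servo_tool", "payload": {"moves": [[[0.6, 0.9, 40, 0, 0, 0, 60], [0, 0, 40, 0, 0, 0, 60], [0, 0, 35, 0, 0, 0, 60], [0, 0, 15, 0, 0, 0, 60], [0, 0, 9, 0, 0, 0, 60], [0, 0, 0, 0, 0, 0, 60]]]}}

```text
time: 2.45
tool_pos: [0.4453, 0.118, 0.0972]
tool_rot: [0.0, 0.128, 0.992, 0.0]
contact_force: [0.2, 0.5, 0.2]
gripper_width: 0.701
grasp_force: 0.0
```

```bash
python3 -c "
from h import *
to([.4455,.1165,.096])
grab('side','s2.png');grab('top','t2.png')
S=cv2.imread('pics/s2.png')[164:268,200:300];T=cv2.imread('pics/t2.png')[180:260,260:360]
a=cv2.resize(S,None,fx=5,fy=5,interpolation=cv2.INTER_CUBIC);b=cv2.resize(T,None,fx=3,fy=3,interpolation=cv2.INTER_CUBIC)
o=np.zeros((520,800,3),np.uint8);o[:,:500]=a;o[:240,500:]=b;cv2.imwrite('pics/c2.png',o)"
```

```text
to [0.4455 0.1165 0.096 ] tool mm [-0.6 -1.4  1.2] rows 1.0
t 2.45 pos [0.4453 0.118  0.0972] rot [3.000e-04 1.285e-01 9.917e-01 0.000e+00] w 59.9 gf 0.0 F [0.2 0.5 0.2]
```

View pics/c2.png

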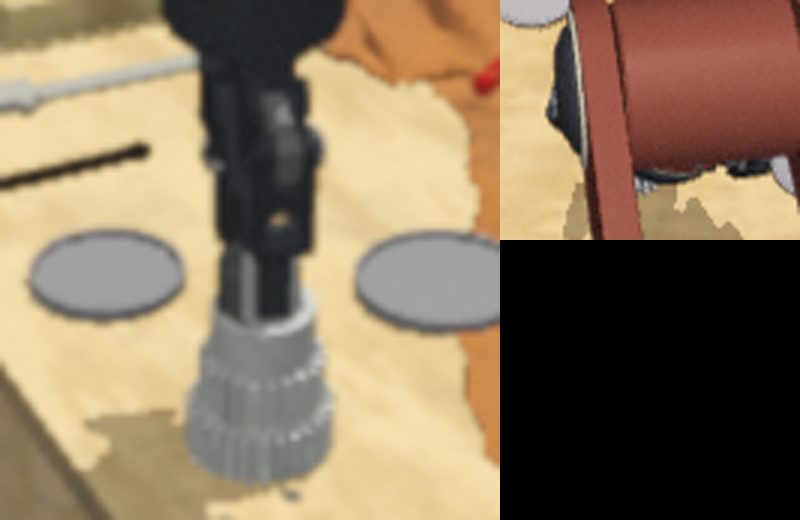

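```bash
python3 -c "
from h import *
for z in (.075,.083,.09,.096,.105):
  for r in (.03,.037,.045): print(z,r,(proj('s2.png',[.4453-.255*r,.118-.967*r,z])-[200,164])*5)"
```

```text
0.075 0.03 [268.23686466 338.61446332]
0.075 0.037 [271.7079377  347.83512976]
0.075 0.045 [275.72432986 358.50439889]
0.083 0.03 [268.34904348 322.64231355]
0.083 0.037 [271.83426185 331.80616526]
0.083 0.045 [275.86721595 342.41020481]
0.09 0.03 [268.44791374 308.56505162]
0.09 0.037 [271.94560395 317.67823523]
0.09 0.045 [275.99316187 328.22409156]
0.096 0.03 [268.53319534 296.42255904]
0.096 0.037 [272.0416468  305.49159143]
0.096 0.045 [276.10180647 315.98674009]
0.105 0.03 [268.6620548  278.07539951]
0.105 0.037 [272.18677257 287.07693472]
0.105 0.045 [276.26598225 297.49454885]
```

{"api": "servo_tool", "payload": {"moves": [[[-0.3, -1, 3, 0, 0, 0, 60], [0, 0, 0, 0, 0, 0, 45], [0, 0, 0, 0, 0, 0, 30], [0, 0, 0, 0, 0, 0, 25], [0, 0, 0, 0, 0, 0, 25], [0, 0, 0, 0, 0, 0, 25], [0, 0, 0, 0, 0, 0, 25]]]}}

```text
time: 3.42
tool_pos: [0.4455, 0.1169, 0.0943]
tool_rot: [0.001, 0.129, 0.992, 0.0]
contact_force: [0.9, -0.6, 5.3]
gripper_width: 0.401
grasp_force: 59.9
```

{"api": "servo_tool", "payload": {"moves": [[[0, 0, -8, 0, 0, 0, 25], [0, 0, -25, 0, 0, 0, 25], [0, 0, -40, 0, 0, 0, 25], [0, 0, -20, 0, 0, 0, 25], [0, 0, 0, 0, 0, 0, 25]]]}}

```text
time: 4.05
tool_pos: [0.4456, 0.117, 0.1881]
tool_rot: [0.001, 0.129, 0.992, 0.0]
contact_force: [-0.4, 0.1, -1.6]
gripper_width: 0.398
grasp_force: 59.8
```

```bash
python3 -c "
from h import *
to([.441,-.0095,.18],[.441,-.0095,.0225])
grab('side','s3.png')
S=cv2.imread('pics/s3.png')[150:280,190:310]
cv2.imwrite('pics/c3.png',cv2.resize(S,None,fx=4.5,fy=4.5,interpolation=cv2.INTER_CUBIC))"
```

```text
to [ 0.441  -0.0095  0.18  ] tool mm [ -27.7 -123.5    8. ] rows 3.0
to [ 0.441  -0.0095  0.0225] tool mm [ 4.000e-01 -1.000e-01  1.575e+02] rows 3.0
t 4.05 pos [0.4456 0.117  0.1881] rot [1.400e-03 1.285e-01 9.917e-01 3.000e-04] w 34.0 gf 59.81281578540802 F [-0.4  0.1 -1.6]
```

View pics/c3.png

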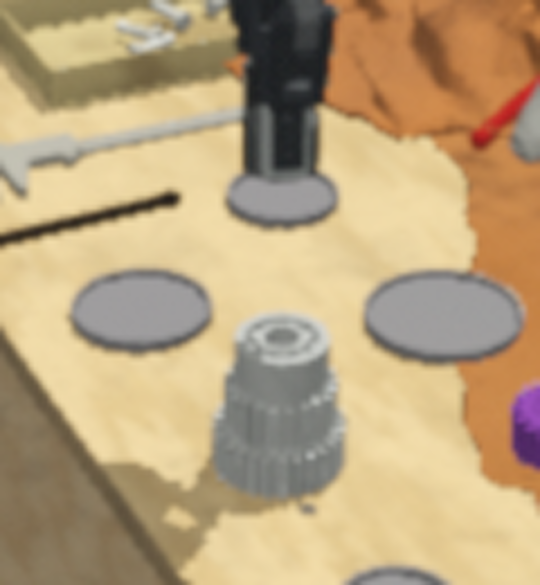

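{"api": "servo_tool", "payload": {"moves": [[[-9, -41, 2, 0, 0, 0, 25], [-9, -41, 2, 0, 0, 0, 25], [-9.7, -41.5, 4, 0, 0, 0, 25], [0, 0, 50, 0, 0, 0, 25], [0, 0, 50, 0, 0, 0, 25], [0, 0, 35, 0, 0, 0, 25], [0.4, 0, 12, 0, 0, 0, 25], [0, 0, 6, 0, 0, 0, 25], [0, 0, 0, 0, 0, 0, 25]]]}}

```text
time: 5.22
tool_pos: [0.4405, -0.0096, 0.0264]
tool_rot: [0.001, 0.128, 0.992, -0.0]
contact_force: [-0.3, -0.5, -1.3]
gripper_width: 0.4
grasp_force: 60.1
```

```bash
python3 -c "
from h import *
to([.441,-.0095,.0225])
print(ray('s3.png',190+282/4.5-.4,150+337/4.5-.4,.076))
grab('side','s4.png')
S=cv2.imread('pics/s4.png')[210:310,220:340]
cv2.imwrite('pics/c4.png',cv2.resize(S,None,fx=4.5,fy=4.5,interpolation=cv2.INTER_CUBIC))"
```

```text
to [ 0.441  -0.0095  0.0225] tool mm [-0.4  0.2  3.9] rows 1.0
t 5.225 pos [ 0.4405 -0.0096  0.0264] rot [ 6.000e-04  1.285e-01  9.917e-01 -1.000e-04] w 34.2 gf 60.14232516288757 F [-0.3 -0.5 -1.3]
[0.44674327 0.11367328 0.076     ]
```

View pics/c4.png

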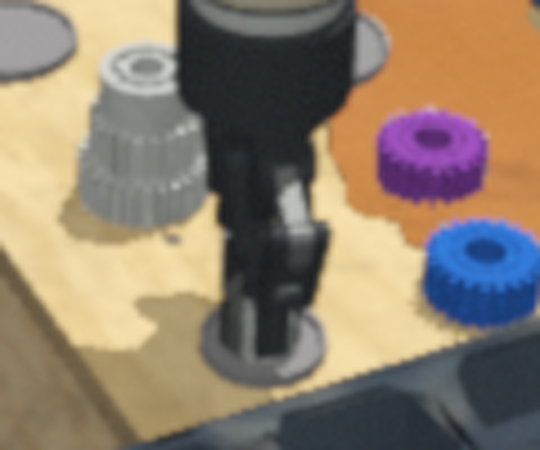

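{"api": "servo_tool", "payload": {"moves": [[[-0.4, 0, 3, 0, 0, 0, 25], [0, 0, 1, 0, 0, 0, 25], [0, 0, 0, 0, 0, 0, 25], [0, 0, 0, 0, 0, 0, 40], [0, 0, 0, 0, 0, 0, 44], [0, 0, 0, 0, 0, 0, 48], [0, 0, 0, 0, 0, 0, 48]]]}}

```text
time: 6.15
tool_pos: [0.4403, -0.0096, 0.0217]
tool_rot: [-0.0, 0.129, 0.992, -0.0]
contact_force: [0.1, -0.3, -0.1]
gripper_width: 0.56
grasp_force: 0.0
```

{"api": "servo_tool", "payload": {"moves": [[[0, 0, -10, 0, 0, 0, 48], [0, 0, -35, 0, 0, 0, 55], [0, 0, -50, 0, 0, 0, 65], [0, 0, -50, 0, 0, 0, 65], [0, 0, 0, 0, 0, 0, 65]]]}}

```text
time: 6.78
tool_pos: [0.4435, -0.0102, 0.1729]
tool_rot: [0.006, 0.128, 0.992, -0.0]
contact_force: [-0.2, -0.1, -0.6]
gripper_width: 0.761
grasp_force: 0.0
```

```bash
python3 -c "
from h import *
to([.446,.1165,.165],[.446,.1165,.071])
"
```

```text
to [0.446  0.1165 0.165 ] tool mm [ 30.  123.1   7.7] rows 3.0
to [0.446  0.1165 0.071 ] tool mm [ 1.1 -0.1 94. ] rows 2.0
t 6.775 pos [ 0.4435 -0.0102  0.1729] rot [ 5.600e-03  1.285e-01  9.917e-01 -3.000e-04] w 65.0 gf 0.0 F [-0.2 -0.1 -0.6]
```

{"api": "servo_tool", "payload": {"moves": [[[10, 41, 0, 0, 0, 0, 65], [10, 41, 0, 0, 0, 0, 65], [9, 41, 0, 0, 0, 0, 65], [0, 0, 30, 0, 0, 0, 65], [0, 0, 30, 0, 0, 0, 65], [0, 0, 20, 0, 0, 0, 65], [0, 0, 0, 0, 0, 0, 65], [0, 0, 0, 0, 0, 0, 65]]]}}

```text
time: 7.78
tool_pos: [0.4439, 0.1168, 0.0873]
tool_rot: [0.0, 0.129, 0.992, 0.0]
contact_force: [-0.4, -0.2, 1.2]
gripper_width: 0.759
grasp_force: 0.0
```

```bash
python3 -c "
from h import *
to([.446,.1165,.069])
grab('side','s5.png')
S=cv2.imread('pics/s5.png')[180:300,200:330]
cv2.imwrite('pics/c5.png',cv2.resize(S,None,fx=4.5,fy=4.5,interpolation=cv2.INTER_CUBIC))"
```

```text
to [0.446  0.1165 0.069 ] tool mm [-2.   0.3 18.3] rows 1.0
t 7.775 pos [0.4439 0.1168 0.0873] rot [3.000e-04 1.286e-01 9.917e-01 1.000e-04] w 64.9 gf 0.0 F [-0.4 -0.2  1.2]
```

View pics/c5.png

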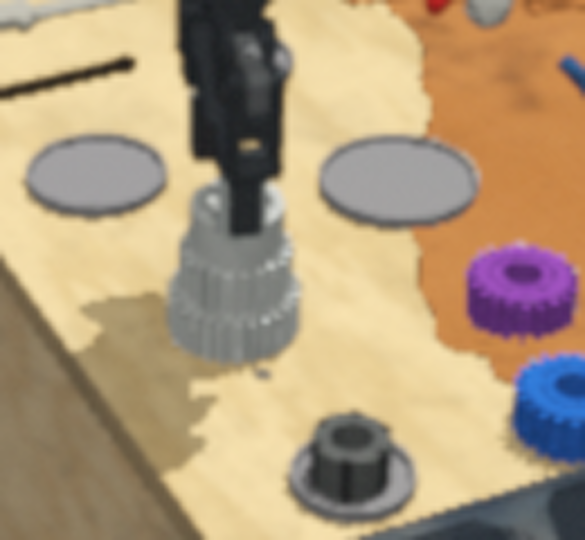

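{"api": "servo_tool", "payload": {"moves": [[[-2, 0.2, 12, 0, 0, 0, 65], [0, 0, 6, 0, 0, 0, 65], [0, 0, 0, 0, 0, 0, 65], [0, 0, 0, 0, 0, 0, 50], [0, 0, 0, 0, 0, 0, 35], [0, 0, 0, 0, 0, 0, 35], [0, 0, 0, 0, 0, 0, 35], [0, 0, 0, 0, 0, 0, 35]]]}}

```text
time: 8.82
tool_pos: [0.4461, 0.1165, 0.0693]
tool_rot: [0.001, 0.128, 0.992, 0.0]
contact_force: [-0.1, -0.3, 4.1]
gripper_width: 0.515
grasp_force: 61.3
```

{"api": "servo_tool", "payload": {"moves": [[[0, 0, -8, 0, 0, 0, 35], [0, 0, -25, 0, 0, 0, 35], [0, 0, -40, 0, 0, 0, 35], [0, 0, -30, 0, 0, 0, 35], [0, 0, 0, 0, 0, 0, 35], [0, 0, 0, 0, 0, 0, 35]]]}}

```text
time: 9.57
tool_pos: [0.4445, 0.1163, 0.1699]
tool_rot: [-0.001, 0.129, 0.992, -0.0]
contact_force: [-0.1, -0.3, -2.8]
gripper_width: 0.516
grasp_force: 61.4
```

```bash
python3 -c "
from h import *
to([.5645,.349,.17],[.5645,.349,.021])
grab('side','s6.png')
S=cv2.imread('pics/s6.png')[140:280,200:330]
cv2.imwrite('pics/c6.png',cv2.resize(S,None,fx=4,fy=4,interpolation=cv2.INTER_CUBIC))"
```

```text
to [0.5645 0.349  0.17  ] tool mm [-56.7 255.6  -0.5] rows 5.0
to [0.5645 0.349  0.021 ] tool mm [-4.00e-01  1.00e-01  1.49e+02] rows 3.0
t 9.575 pos [0.4445 0.1163 0.1699] rot [-1.400e-03  1.285e-01  9.917e-01 -3.000e-04] w 44.1 gf 61.40036344528198 F [-0.1 -0.3 -2.8]
```

View pics/c6.png

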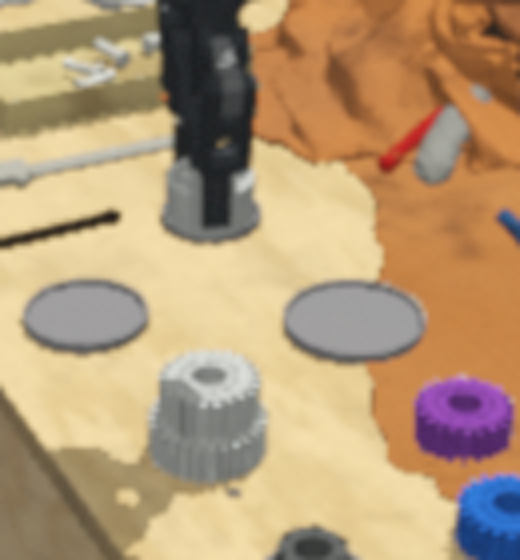

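{"api": "servo_tool", "payload": {"moves": [[[-9.5, 42.6, 0, 0, 0, 0, 35], [-9.5, 42.6, 0, 0, 0, 0, 35], [-9.5, 42.6, 0, 0, 0, 0, 35], [-9.5, 42.6, 0, 0, 0, 0, 35], [-9.5, 42.6, 0, 0, 0, 0, 35], [-9.2, 42.6, 0, 0, 0, 0, 35], [0, 0, 45, 0, 0, 0, 35], [0, 0, 45, 0, 0, 0, 35], [0, 0, 35, 0, 0, 0, 35], [0, 0, 13, 0, 0, 0, 35], [0, 0, 0, 0, 0, 0, 35], [0, 0, 0, 0, 0, 0, 35]]]}}

```text
time: 11.12
tool_pos: [0.5668, 0.3497, 0.0356]
tool_rot: [0.001, 0.129, 0.992, 0.001]
contact_force: [0.1, -0.1, -2.1]
gripper_width: 0.517
grasp_force: 61.8
```

```bash
python3 -c "
from h import *
to([.5645,.349,.0213])
print(ray('s6.png',200+210/4-.4,140+374/4-.4,.052))
grab('side','s7.png')
S=cv2.imread('pics/s7.png')[150:250,190:310]
cv2.imwrite('pics/c7.png',cv2.resize(S,None,fx=4,fy=4,interpolation=cv2.INTER_CUBIC))"
```

```text
to [0.5645 0.349  0.0213] tool mm [ 2.1 -1.3 14.3] rows 1.0
t 11.125 pos [0.5668 0.3497 0.0356] rot [1.300e-03 1.285e-01 9.917e-01 8.000e-04] w 44.1 gf 61.76728963851929 F [ 0.1 -0.1 -2.1]
[0.44773782 0.11623346 0.052     ]
```

View pics/c7.png

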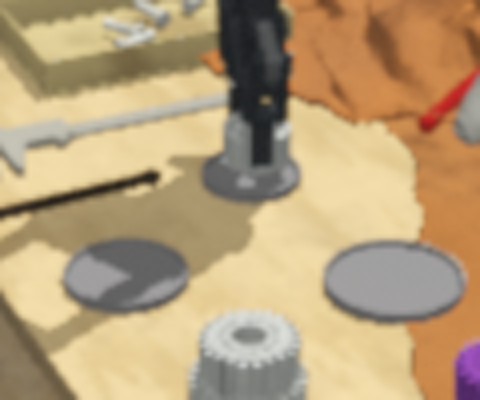

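{"api": "servo_tool", "payload": {"moves": [[[2, -1.3, 9, 0, 0, 0, 35], [0, 0, 4, 0, 0, 0, 35], [0, 0, 1.2, 0, 0, 0, 35], [0, 0, 0, 0, 0, 0, 35]]]}}

```text
time: 11.68
tool_pos: [0.5634, 0.3485, 0.0213]
tool_rot: [-0.0, 0.128, 0.992, -0.0]
contact_force: [-4.7, -1.3, 7.8]
gripper_width: 0.518
grasp_force: 62.9
```

```bash
python3 -c "
from h import *
to([.5645,.349,.0213])"
```

```text
to [0.5645 0.349  0.0213] tool mm [-1.   0.8  0. ] rows 1.0
t 11.675 pos [0.5634 0.3485 0.0213] rot [-3.000e-04  1.285e-01  9.917e-01 -2.000e-04] w 44.3 gf 62.88572430610657 F [-4.7 -1.3  7.8]
```

In contact with the floor (7.8 N); release.

{"api": "servo_tool", "payload": {"moves": [[[0, 0, 0, 0, 0, 0, 48], [0, 0, 0, 0, 0, 0, 52], [0, 0, 0, 0, 0, 0, 58], [0, 0, 0, 0, 0, 0, 58], [0, 0, -10, 0, 0, 0, 58], [0, 0, -35, 0, 0, 0, 75], [0, 0, -45, 0, 0, 0, 75], [0, 0, -45, 0, 0, 0, 75], [0, 0, 0, 0, 0, 0, 75]]]}}

```text
time: 12.8
tool_pos: [0.5664, 0.3498, 0.1615]
tool_rot: [0.005, 0.129, 0.992, 0.003]
contact_force: [-0.7, 0.4, -0.3]
gripper_width: 0.878
grasp_force: 0.0
```

```bash
python3 -c "
from h import *
to([.4465,.117,.155],[.4465,.117,.045])"
```

```text
to [0.4465 0.117  0.155 ] tool mm [  56.6 -255.7    4.2] rows 5.0
to [0.4465 0.117  0.045 ] tool mm [  0.9  -0.8 110. ] rows 2.0
t 12.8 pos [0.5664 0.3498 0.1615] rot [0.0047 0.1285 0.9917 0.003 ] w 75.0 gf 0.0 F [-0.7  0.4 -0.3]
```

{"api": "servo_tool", "payload": {"moves": [[[9.5, -42.6, 0, 0, 0, 0, 75], [9.5, -42.6, 0, 0, 0, 0, 75], [9.5, -42.6, 0, 0, 0, 0, 75], [9.5, -42.6, 0, 0, 0, 0, 75], [9.5, -42.6, 0, 0, 0, 0, 75], [9.1, -42.7, 0, 0, 0, 0, 75], [0, 0, 40, 0, 0, 0, 75], [0, 0, 40, 0, 0, 0, 75], [0, 0, 10, 0, 0, 0, 75], [0, 0, 0, 0, 0, 0, 75], [0, 0, 0, 0, 0, 0, 75]]]}}

```text
time: 14.18
tool_pos: [0.4448, 0.1158, 0.0662]
tool_rot: [0.001, 0.128, 0.992, 0.0]
contact_force: [-0.7, -0.4, 0.4]
gripper_width: 0.877
grasp_force: 0.0
```

```bash
python3 -c "
from h import *
to([.4465,.117,.043])
grab('side','s8.png')
S=cv2.imread('pics/s8.png')[160:280,190:330]
cv2.imwrite('pics/c8.png',cv2.resize(S,None,fx=4.5,fy=4.5,interpolation=cv2.INTER_CUBIC))"
```

```text
to [0.4465 0.117  0.043 ] tool mm [-1.3  1.6 23.2] rows 1.0
t 14.175 pos [0.4448 0.1158 0.0662] rot [1.400e-03 1.284e-01 9.917e-01 3.000e-04] w 74.9 gf 0.0 F [-0.7 -0.4  0.4]
```

View pics/c8.png

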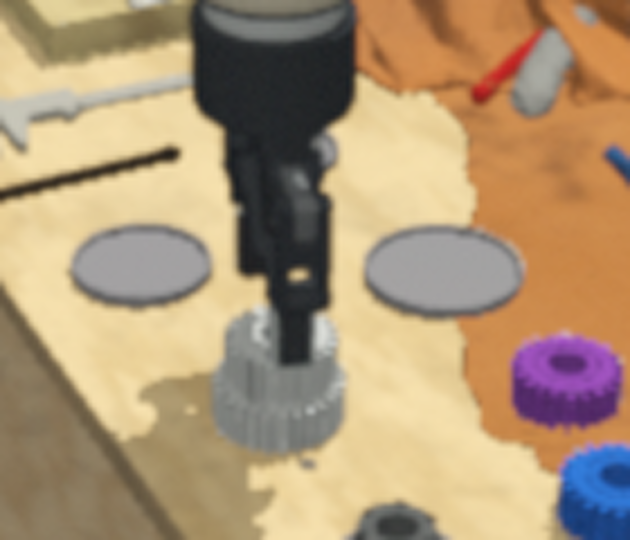

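{"api": "servo_tool", "payload": {"moves": [[[-1.5, 1, 14, 0, 0, 0, 75], [0, 0, 9, 0, 0, 0, 75], [0, 0, 0, 0, 0, 0, 75], [0, 0, 0, 0, 0, 0, 60], [0, 0, 0, 0, 0, 0, 45], [0, 0, 0, 0, 0, 0, 45], [0, 0, 0, 0, 0, 0, 45], [0, 0, 0, 0, 0, 0, 45]]]}}

```text
time: 15.22
tool_pos: [0.4458, 0.1163, 0.0423]
tool_rot: [0.001, 0.129, 0.992, 0.0]
contact_force: [-0.8, 1.2, 5.2]
gripper_width: 0.634
grasp_force: 64.0
```

{"api": "servo_tool", "payload": {"moves": [[[0, 0, -8, 0, 0, 0, 45], [0, 0, -25, 0, 0, 0, 45], [0, 0, -40, 0, 0, 0, 45], [0, 0, -20, 0, 0, 0, 45], [0, 0, 0, 0, 0, 0, 45], [0, 0, 0, 0, 0, 0, 45]]]}}

```text
time: 15.98
tool_pos: [0.4438, 0.1159, 0.1327]
tool_rot: [-0.001, 0.129, 0.992, -0.0]
contact_force: [0.8, 0.1, -3.9]
gripper_width: 0.634
grasp_force: 63.9
```

```bash
python3 -c "
from h import *
to([.439,.2705,.136],[.439,.2705,.021])
grab('side','s9.png')
S=cv2.imread('pics/s9.png')[140:280,190:330]
cv2.imwrite('pics/c9.png',cv2.resize(S,None,fx=4,fy=4,interpolation=cv2.INTER_CUBIC))"
```

```text
to [0.439  0.2705 0.136 ] tool mm [ 44.1 148.2  -3.3] rows 3.0
to [0.439  0.2705 0.021 ] tool mm [-3.00e-01  1.00e-01  1.15e+02] rows 2.0
t 15.975 pos [0.4438 0.1159 0.1327] rot [-1.500e-03  1.286e-01  9.917e-01 -4.000e-04] w 54.2 gf 63.889403343200684 F [ 0.8  0.1 -3.9]
```

View pics/c9.png

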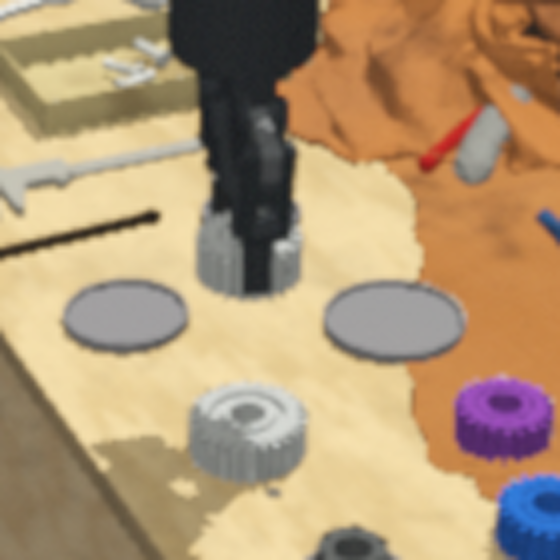

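{"api": "servo_tool", "payload": {"moves": [[[11, 37, -2, 0, 0, 0, 45], [11, 37, -1, 0, 0, 0, 45], [11, 37, 0, 0, 0, 0, 45], [11, 37, 0, 0, 0, 0, 45], [0, 0, 40, 0, 0, 0, 45], [0, 0, 40, 0, 0, 0, 45], [0, 0, 20, 0, 0, 0, 45], [0, 0, 0, 0, 0, 0, 45], [0, 0, 0, 0, 0, 0, 45]]]}}

```text
time: 17.15
tool_pos: [0.4405, 0.2705, 0.0377]
tool_rot: [0.0, 0.129, 0.992, 0.0]
contact_force: [-0.5, 0.9, -2.1]
gripper_width: 0.63
grasp_force: 64.1
```

```bash
python3 -c "
from h import *
to([.439,.2705,.0203])
print(ray('s9.png',190+247/4-.4,140+413/4-.4,.026))"
```

```text
to [0.439  0.2705 0.0203] tool mm [ 1.5 -0.4 17.4] rows 1.0
t 17.15 pos [0.4405 0.2705 0.0377] rot [0.     0.1286 0.9917 0.    ] w 53.8 gf 64.07578110694885 F [-0.5  0.9 -2.1]
[0.4465382  0.11726293 0.026     ]
```

{"api": "servo_tool", "payload": {"moves": [[[1.5, -0.4, 11, 0, 0, 0, 45], [0, 0, 4, 0, 0, 0, 45], [0, 0, 2, 0, 0, 0, 45], [0, 0, 0, 0, 0, 0, 45]]]}}

```text
time: 17.65
tool_pos: [0.4389, 0.2705, 0.0207]
tool_rot: [0.0, 0.129, 0.992, 0.0]
contact_force: [-0.1, 0.5, -2.8]
gripper_width: 0.636
grasp_force: 64.2
```

{"api": "servo_tool", "payload": {"moves": [[[0, 0, 0.7, 0, 0, 0, 45], [0, 0, 0, 0, 0, 0, 45], [0, 0, 0, 0, 0, 0, 57], [0, 0, 0, 0, 0, 0, 62], [0, 0, 0, 0, 0, 0, 68], [0, 0, 0, 0, 0, 0, 68], [0, 0, -10, 0, 0, 0, 68], [0, 0, -35, 0, 0, 0, 85], [0, 0, -40, 0, 0, 0, 85], [0, 0, -20, 0, 0, 0, 85], [0, 0, 0, 0, 0, 0, 85]]]}}

```text
time: 19.02
tool_pos: [0.4403, 0.2712, 0.1277]
tool_rot: [0.002, 0.129, 0.992, 0.001]
contact_force: [-0.4, -0.1, -0.2]
gripper_width: 0.995
grasp_force: 0.0
```

```bash
python3 -c "
from h import *
to([.4463,.117,.125],[.4463,.117,.017])
grab('side','s10.png')
S=cv2.imread('pics/s10.png')[150:280,190:330]
cv2.imwrite('pics/c10.png',cv2.resize(S,None,fx=4,fy=4,interpolation=cv2.INTER_CUBIC))"
```

```text
to [0.4463 0.117  0.125 ] tool mm [ -45.1 -147.6    2.4] rows 3.0
to [0.4463 0.117  0.017 ] tool mm [  0.5  -0.4 108. ] rows 2.0
t 19.025 pos [0.4403 0.2712 0.1277] rot [0.0023 0.1285 0.9917 0.0014] w 85.0 gf 0.0 F [-0.4 -0.1 -0.2]
```

View pics/c10.png

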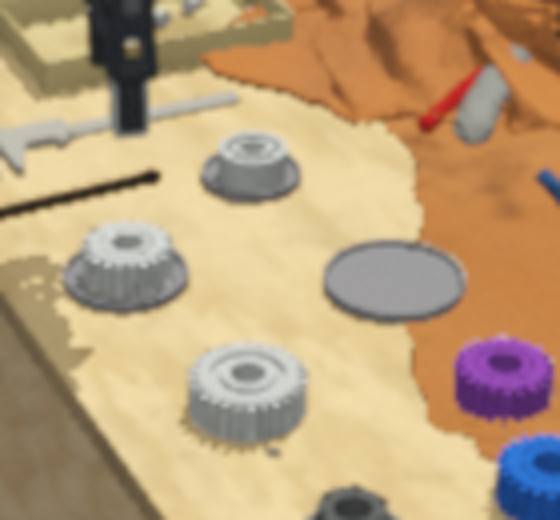

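{"api": "servo_tool", "payload": {"moves": [[[-11.3, -37, 0, 0, 0, 0, 85], [-11.3, -37, 0, 0, 0, 0, 85], [-11.3, -37, 0, 0, 0, 0, 85], [-11.3, -37, 0, 0, 0, 0, 85], [0, 0, 40, 0, 0, 0, 85], [0, 0, 30, 0, 0, 0, 85], [0, 0, 0, 0, 0, 0, 85], [0, 0, 0, 0, 0, 0, 85]]]}}

```text
time: 20.08
tool_pos: [0.4448, 0.1159, 0.0551]
tool_rot: [-0.0, 0.128, 0.992, -0.0]
contact_force: [0.3, -0.1, 0.6]
gripper_width: 0.999
grasp_force: 0.0
```

```bash
python3 -c "
from h import *
to([.4463,.117,.0165])"
```

```text
to [0.4463 0.117  0.0165] tool mm [-1.2  1.4 38.6] rows 1.0
t 20.075 pos [0.4448 0.1159 0.0551] rot [-1.000e-04  1.285e-01  9.917e-01 -0.000e+00] w 85.3 gf 0.0 F [ 0.3 -0.1  0.6]
```

{"api": "servo_tool", "payload": {"moves": [[[-1.2, 1.4, 18, 0, 0, 0, 85], [0, 0, 14, 0, 0, 0, 85], [0, 0, 6.5, 0, 0, 0, 85], [0, 0, 0, 0, 0, 0, 85], [0, 0, 0, 0, 0, 0, 72], [0, 0, 0, 0, 0, 0, 60], [0, 0, 0, 0, 0, 0, 52], [0, 0, 0, 0, 0, 0, 52], [0, 0, 0, 0, 0, 0, 52]]]}}

```text
time: 21.2
tool_pos: [0.4477, 0.1175, 0.0181]
tool_rot: [0.001, 0.129, 0.992, 0.001]
contact_force: [-1.4, 1.9, 5.9]
gripper_width: 0.754
grasp_force: 66.7
```

{"api": "servo_tool", "payload": {"moves": [[[0, 0, -8, 0, 0, 0, 52], [0, 0, -25, 0, 0, 0, 52], [0, 0, -40, 0, 0, 0, 52], [0, 0, -10, 0, 0, 0, 52], [0, 0, 0, 0, 0, 0, 52], [0, 0, 0, 0, 0, 0, 52]]]}}

```text
time: 21.95
tool_pos: [0.4447, 0.1167, 0.0972]
tool_rot: [-0.002, 0.129, 0.992, -0.0]
contact_force: [-0.4, -0.7, -5.1]
gripper_width: 0.748
grasp_force: 68.3
```

```bash
python3 -c "
from h import *
to([.584,.193,.1],[.584,.193,.0203])"
```

```text
to [0.584 0.193 0.1  ] tool mm [-115.2  109.3   -3.4] rows 3.0
to [0.584  0.193  0.0203] tool mm [-0.3  0.1 79.7] rows 2.0
t 21.95 pos [0.4447 0.1167 0.0972] rot [-1.900e-03  1.286e-01  9.917e-01 -5.000e-04] w 63.9 gf 68.34044337272644 F [-0.4 -0.7 -5.1]
```

{"api": "servo_tool", "payload": {"moves": [[[-28.8, 27.3, -1, 0, 0, 0, 52], [-28.8, 27.3, -1, 0, 0, 0, 52], [-28.8, 27.3, 0, 0, 0, 0, 52], [-28.8, 27.3, 0, 0, 0, 0, 52], [0, 0, 30, 0, 0, 0, 52], [0, 0, 25, 0, 0, 0, 52], [0, 0, 0, 0, 0, 0, 52], [0, 0, 0, 0, 0, 0, 52]]]}}

```text
time: 22.95
tool_pos: [0.5854, 0.193, 0.046]
tool_rot: [-0.0, 0.129, 0.992, -0.0]
contact_force: [0.3, -0.3, -5.3]
gripper_width: 0.744
grasp_force: 68.1
```

```bash
python3 -c "
from h import *
to([.584,.193,.0221])"
```

```text
to [0.584  0.193  0.0221] tool mm [ 1.3 -0.4 23.9] rows 1.0
t 22.95 pos [0.5854 0.193  0.046 ] rot [-3.000e-04  1.286e-01  9.917e-01 -1.000e-04] w 63.6 gf 68.11072826385498 F [ 0.3 -0.3 -5.3]
```

{"api": "servo_tool", "payload": {"moves": [[[1.2, -0.4, 16, 0, 0, 0, 52], [0, 0, 5, 0, 0, 0, 52], [0, 0, 2, 0, 0, 0, 52], [0, 0, 0, 0, 0, 0, 52], [0, 0, 0, 0, 0, 0, 52]]]}}

```text
time: 23.58
tool_pos: [0.5846, 0.1931, 0.0238]
tool_rot: [0.0, 0.129, 0.992, 0.0]
contact_force: [-0.9, 0.8, -4.5]
gripper_width: 0.748
grasp_force: 68.4
```

{"api": "servo_tool", "payload": {"moves": [[[0, 0, 1, 0, 0, 0, 52], [0, 0, 0.7, 0, 0, 0, 52], [0, 0, 0, 0, 0, 0, 52], [0, 0, 0, 0, 0, 0, 52]]]}}

```text
time: 24.08
tool_pos: [0.5845, 0.1931, 0.0222]
tool_rot: [0.0, 0.129, 0.992, 0.0]
contact_force: [-2.1, -0.7, 0.1]
gripper_width: 0.75
grasp_force: 69.0
```

Touching down; release and retreat.

{"api": "servo_tool", "payload": {"moves": [[[0, 0, 0.3, 0, 0, 0, 66], [0, 0, 0, 0, 0, 0, 72], [0, 0, 0, 0, 0, 0, 78], [0, 0, 0, 0, 0, 0, 80], [0, 0, -10, 0, 0, 0, 82], [0, 0, -35, 0, 0, 0, 85], [0, 0, -50, 0, 0, 0, 85], [0, 0, -50, 0, 0, 0, 85], [0, 50, -10, 0, 0, 0, 85], [0, 50, 0, 0, 0, 0, 85], [0, 50, 0, 0, 0, 0, 85], [0, 0, 0, 0, 0, 0, 85]]]}}

```text
time: 25.58
tool_pos: [0.6225, 0.3411, 0.1768]
tool_rot: [0.0, 0.127, 0.992, 0.0]
contact_force: [-0.2, -0.7, -1.2]
gripper_width: 0.996
grasp_force: 0.0
```

{"api": "servo_tool", "payload": {"moves": [[[0, 40, 0, 0, 0, 0, 85], [0, 40, 0, 0, 0, 0, 85], [0, 0, 0, 0, 0, 0, 85], [0, 0, 0, 0, 0, 0, 85]]]}}

```text
time: 26.08
tool_pos: [0.6428, 0.4143, 0.1765]
tool_rot: [-0.0, 0.129, 0.992, -0.0]
contact_force: [1.0, -0.6, 0.4]
gripper_width: 0.998
grasp_force: 0.0
```

```bash
python3 -c "
from h import *
to([.5,.5,.2])
S=grab('side','s11.png')['image'][120:310,160:350];T=grab('top','t11.png')['image'][130:270,130:400]
a=cv2.resize(S,(400,400),interpolation=cv2.INTER_CUBIC);b=cv2.resize(T,(400,207),interpolation=cv2.INTER_CUBIC)
o=np.zeros((400,800,3),np.uint8);o[:,:400]=a;o[:207,400:]=b;cv2.imwrite('pics/c11.png',o)"
```

```text
to [0.5 0.5 0.2] tool mm [160.   46.3 -23.6] rows 3.0
t 26.075 pos [0.6428 0.4143 0.1765] rot [-0.000e+00  1.288e-01  9.917e-01 -4.000e-04] w 85.2 gf 0.0 F [ 1.  -0.6  0.4]
```

View pics/c11.png

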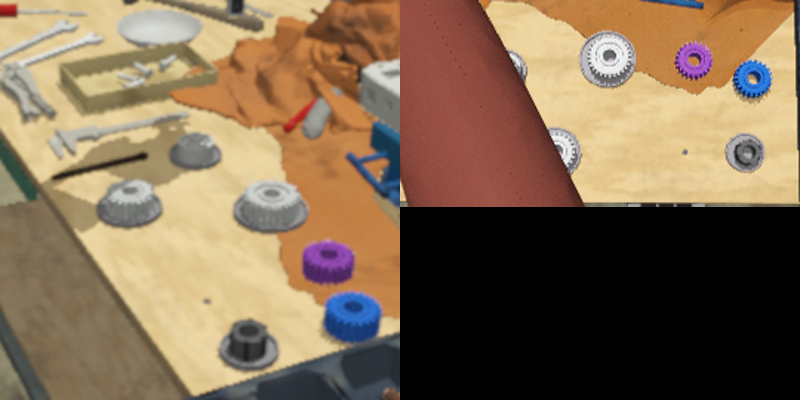

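```bash
python3 -c "
from h import *
print(manip.job_done())"
```

```text
the job is handed in; nothing more can be done
None
```

All four parts sit flat and upright in their own saucers, moved in order from the top of the stack, and I handed the job in at about 26 s. The link bar and calliper weren't touched; the hand-in returned no verdict, so this rests on the final camera pictures.

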